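# Centre-punch a spacer block through a drill jig

## Robot

A 6-joint arm with a two-finger parallel gripper is mounted at the origin on a cart in front of the work surface, level with it; the furniture and walls round the work are solid. World frame = base frame: x ahead of the robot, y to its left, z up, the work surface at z = 0. Lengths are in mm, angles in rad, forces in N, time in s.
With the tool pointing down it reaches from about 275 to 1000 mm from the base axis. Payload 8.4 kg.
Tool frame: the origin (TCP) lies midway between the tips of the shut fingers; the grasp point (between the pads) lies 19 mm behind it; z points along the fingers, y is the line along which they close (so a half turn about z gives the same grasp; the last joint's range is limited). The gripper opens to 85 mm and grips with 20 to 120 N. Pads are 22 mm wide; open, the fingers measure 114 mm over their backs; the gripper's body (76 mm by 85 mm) begins 54 mm behind the grasp point. The pads swing forward as they close: fully open they stand 13 mm farther back than shut.
Start: joints at [-1.281, 0.353, 1.633, -0, 1.155, -0.002], TCP at [179.796, -598.583, 231.281] pointing down, gripper open.
Joint ranges: [-2.63, 2.63], [-0.92, 2.1], [0.06, 2.66], [-1.3, 4.44], [0, 2.69], [-3.02, 3.02]. Speed limits (rad/s): [2.22, 2.22, 2.79, 3.14, 3.14, 3.14].

## Interface

Orientations are given as [roll, pitch, yaw] about the fixed x, y, z axes, in that order (R = Rz(yaw) Ry(pitch) Rx(roll)).
In Python, from rig import telemetry, optics, r gives the robot as it stands.
- The arm moves only by the tool play_rows, never from a script. Its arguments are lists of equal length, an entry for each row: "dp": the shift along the tool's x, y, z in units of 40 mm (1.0 is 40 mm), a list of three; "rot": the turn, a rotation vector about the tool's x, y, z in units of 6 degrees (1.0 is 6 degrees), a list of three. In form: {"dp": [[tx, ty, tz], ...], "rot": [[ax, ay, az], ...]}. A call has 1 to 5 rows; each row is the pose to reach, as a shift and turn from the pose commanded when the call began, along the tool's axes at that moment; what a row does not reach only later rows make up. A row lasts 1/12 s, in which the tool goes at most 41.7 mm and 7.16 degrees, less where a joint would pass 70% of its speed; a pose out of reach is approached as far as the arm can. A call with a gripper value outside its range is refused whole. "fingers" is the opening, from 0 (shut) to 1 (fully open), set as the call begins (left out, the last holds). The fingers move at their own pace and stop on an object; "grip_force" is the grip in N (left out, the last holds). Time passes only in rows, so rows that repeat a pose let the fingers close. It gives the time, the measured TCP pose, the force, the opening and the grip force at its end, in the units of the state.
- telemetry.sense(): the state, without advancing time (a new reading comes with each control period).
- optics.grab_frame(name): name is "side" or "top" or "wrist"; returns a dict with "color" (400x640x3 uint8, red, green, blue), "mtx" (3x3 intrinsics, pixels), "R" (3x3) and "t" (3): a world point X has camera coordinates R X + t; the wrist camera has in their place "mount" (4x4, takes a point from camera to tool coordinates, whose origin is the TCP and whose axes are the flange's). Camera axes: x right, y down, z forward; pixel columns grow to the right and rows downward; lengths in mm; the calibration is good to about 2 mm. A picture is of the moment at which its call begins: read the wrist's pose just before it. There is no depth.
- r.sign_off(): hands the job in; it is judged then, once.
The state is a dict: "clock": time; "qpos": joint angles; "qvel": joint speeds; "joint_efforts": joint torques, N m; "eef_pos": TCP position; "tcp_rot": TCP orientation; "contact_force": force on the tool from outside, world axes, zero at the start; "wrist_torque": the same for the moment, N m; "opening": opening from 0.0 (shut) to 1.0 (fully open); "grasp_force": force on a finger pad.
Only numpy, scipy, OpenCV 4.12 (cv2) and the standard library are available. Lean on these libraries where they do the work, as an engineer would, in place of code of your own. Each camera call takes 0.05 s, during which the arm holds its last target. There are 200 camera calls.

## Task

Take the automatic centre punch out of the wooden tool stand and mark the block in the drill jig with it: put its tip through the drill hole next to the jig's knurled thumbscrew and press the punch straight down on the block until its spring trips (the push goes clearly slack), without driving it on hard against its end stop. Then put the punch back upright, fully seated, in the stand hole it came from, let go, and leave everything else where it is.

Things in the scene. Friction and masses are not known exactly. Their poses are not given: they have to be found in the camera images.
- punch: Automatic centre punch, loose, about 0.2 kg, tip down in either stand hole. Origin on its axis in the underside of its collar, z up the axis. Above: collar 32 mm across, 5 mm thick; square grip 24 x 24 mm (flats across x and y) from 5 to 50 mm, take it here; domed cap 22 mm across up to 62 mm. Below: nose 15 mm across, 14 mm long, then the 8 mm tip rod, its point 60 mm below the origin.
- punch_tip (a point): The point of the tip rod, 60 mm below the punch's origin while the rod is out; it moves up towards the body when pressed.
- jig: Drill jig fixed to the bench at any yaw: steel base 80 x 116 mm, aluminium top plate 60 x 108 x 8 mm, its upper face 60 mm above the bench. Origin under its centre on the bench, y along its length. Two like drill holes, 12 mm across, through the plate at y = +14 and -14 mm. A knurled thumbscrew 21 mm across stands 16 mm high on the plate at y = +42 mm.
- bush (a point): Mouth centre of the drill hole to use (next to the thumbscrew), level with the plate's upper face, 60 mm above the bench. Below it, fixed in the jig on packing of unknown thickness, lies the block to mark (aluminium, 30 x 45 x 20 mm): its upper face is anywhere from 11 to 32 mm below the mouth, to be found by feel.
- punch_rod: The punch's sliding tip rod; origin and axes as the punch while out. Pushed up into the body it resists with about 3 N at first, rising to a peak near 12 N at about 5 mm; there the spring trips and the force falls to about 4 N at 7 mm. Counts as tripped from 6 mm on. At 10 mm it meets a hard stop and the force shoots up. When lifted off it springs out again by itself.
- stand: The wooden tool stand, fixed to the bench: block 54 x 134 mm, 70 mm high on a foot 70 x 150 x 6 mm. Origin under its centre on the bench; y along its length. Two through holes 19 mm across at y = +40 and -40 mm; a tool stands with its nose in the hole and its collar on the stand's top.
- drift: A plain solid drift punch in the other stand hole, loose: slim round grip 14 mm across with no cap, 56 mm above its 28 mm collar. Not to be moved.
- heat_sink: Black finned heat sink, 30 x 40 x 22 mm, loose on the bench, to be left alone.
- spare_knob: Black knob, 30 mm across, 17 mm high, loose on the bench, to be left alone.
- spare_cap_0: One of three like black upright capacitors, 26 mm across, 35 mm high, loose on the bench, to be left alone.
- spare_cap_1: One of three like black upright capacitors, 26 mm across, 35 mm high, loose on the bench, to be left alone.
- spare_cap_2: One of three like black upright capacitors, 26 mm across, 35 mm high, loose on the bench, to be left alone.
Not all that is in view belongs to the job. What is shaped like the punch but purple is not meant.

How it is judged (in metres and radians):
On the way, in this order (a step that is already met when the one before it is completed fails the run):
1. the punch has been taken out of the stand (distance of punch from where it was at the start of the episode above 0.08 m), for 0.05 s.
2. the punch, upright in the drill hole next to the thumbscrew and pressing on the block, has tripped (rod pushed in 6 mm or more) (z of punch_tip in the frame of punch above -0.054 m and horizontal distance between punch_tip and bush below 0.005 m and height (world z) of punch_tip below 0.053 m and angle between punch's own z axis and vertical below 0.12 rad and contact force between punch_rod and anything else above 1 N), for 0.05 s.
At the end, for the whole second after the job is handed in: The punch stands again in the stand hole it came from, collar down on the stand (within 6 mm of where it stood, tilted less than 0.06 rad), at rest and released, its rod out again; the drift punch is within 20 mm of its place (distance of punch from where it was at the start of the episode below 0.006 m and angle between punch's own z axis and vertical below 0.06 rad and linear speed of punch below 0.02 m/s and z of punch_tip in the frame of punch below -0.058 m and distance of drift from where it was at the start of the episode below 0.02 m); the robot touches nothing.
It fails at once if the punch is pushed in more than 3.5 mm anywhere but in the drill hole next to the thumbscrew (z of punch_tip in the frame of punch above -0.0565 m and horizontal distance between punch_tip and bush above 0.006 m).
It fails at once if the punch is driven on against its end stop: more than 20 N on the tip rod (contact force between punch_rod and anything else above 20 N).
It fails at once if the punch bears on the jig with more than 25 N (contact force between punch and jig above 25 N).
It fails at once if a bystander (drift punch, heat sink, black knob, capacitors) is moved more than 30 mm (distance of any of drift, heat_sink, spare_knob, spare_cap_0, spare_cap_1, spare_cap_2 from where it was at the start of the episode above 0.03 m).
It also fails if it takes over 61 s, if anything falls off the work surface, if the arm or the gripper's body presses on something with over 40 N, if the wrist force passes 120 N, or if a joint passes its speed limit or range.

## Working session

There is one attempt and no reset: what is moved stays moved. The work goes in short steps, Python scripts to look and compute and a tool call to move; the robot and the scene stay as the last step left them, time stands still between calls to the robot, and variables do not carry over. Pictures are saved under pics/ and viewed, at most 10 in all, crops included, and the job is handed in when it is done.

Besides the shell and the picture viewer there is one more tool, called after "Call:" as name(argument=value, ...) on one line, values as JSON. play_rows: Moves the arm, as the interface text tells. Its arguments: {"type":"object","properties":{"dp":{"type":"array"},"rot":{"type":"array"},"fingers":{"type":"number"},"grip_force":{"type":"number"}},"required":["dp","rot"]}

```bash
mkdir -p pics; ls; python3 - <<'E'
from rig import telemetry, optics, r
import cv2,numpy as np,pickle
s=telemetry.sense();print(s)
d={n:optics.grab_frame(n) for n in("side","top")}
pickle.dump(d,open("f0.pkl","wb"))
for n in d:
    cv2.imwrite(f"pics/{n}0.png",d[n]["color"][...,::-1]);print(n,d[n]["mtx"],d[n]["R"],d[n]["t"])
E
```

```text
pics
{'clock': 0.0, 'qpos': array([-1.28142535e+00,  3.53649936e-01,  1.63413141e+00,  5.23617079e-06,
        1.15517333e+00, -2.40046920e-03]), 'qvel': array([ 0.00016364, -0.00280233,  0.001218  ,  0.00049042,  0.00054796,
        0.00102236]), 'joint_efforts': array([-7.11255616e-04, -6.05257130e+01, -3.42072630e+01, -1.22819424e-04,
        9.23430955e-03, -2.06730931e-05]), 'eef_pos': array([ 179.64923491, -598.13832048,  230.56171634]), 'tcp_rot': array([-3.14023065e+00, -8.05698063e-06,  2.91769322e-01]), 'contact_force': array([ 0.38803494, -0.54188555,  0.15890251]), 'wrist_torque': array([ 0.01568173,  0.02005385, -0.03589735]), 'grasp_force': 0.0, 'opening': 1.0035640806654196}
side [[488.02134115   0.         321.64159889]
 [  0.         488.02134115 196.75669102]
 [  0.           0.           1.        ]] [[ 9.98154141e-01 -5.67003787e-02  2.17572396e-02]
 [ 6.92722158e-04 -3.47600322e-01 -9.37642542e-01]
 [ 6.07275107e-02  9.35926858e-01 -3.46919423e-01]] [-493.28866246  112.35046561  829.66168712]
top [[489.49032909   0.         317.86675957]
 [  0.         489.49032909 207.52219996]
 [  0.           0.           1.        ]] [[-0.0168308  -0.99952721  0.02573107]
 [-0.99080255  0.01321708 -0.13466854]
 [ 0.13426478 -0.02776099 -0.99055656]] [ 136.7059935   532.58280726 1118.36133971]
```

View pics/top0.png

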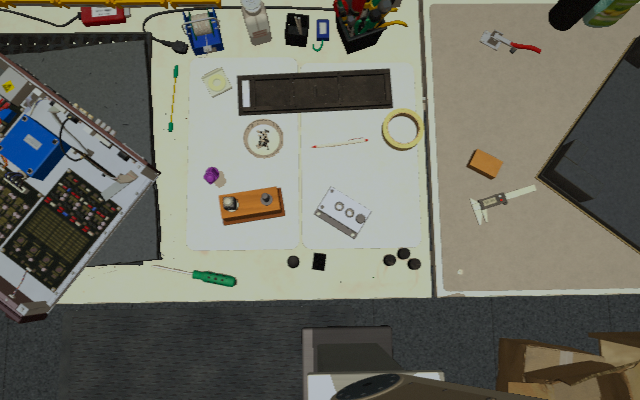

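View pics/side0.png

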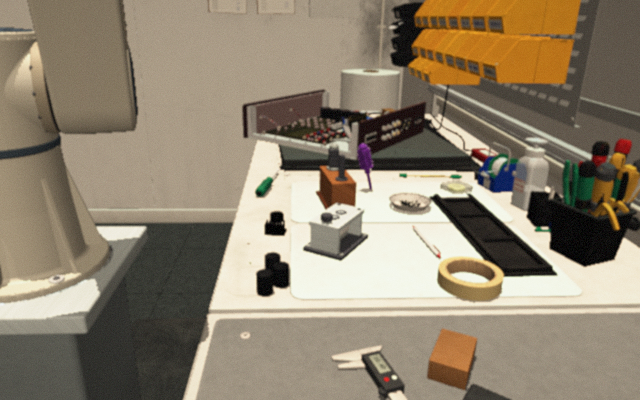

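The top view shows the wooden stand around (252,205) with tools at about (231,204) and (266,199). The jig is around (343,212) with three round features at (338,205), (349,212) and (361,218), and the purple lookalike is at (211,175). Next I'll enlarge the stand and jig to tell the two tools apart and find the thumbscrew.

```bash
python3 - <<'E'
import cv2,numpy as np,pickle
d=pickle.load(open("f0.pkl","rb"))
t=d["top"]["color"][...,::-1];s=d["side"]["color"][...,::-1]
a=cv2.resize(t[170:250,205:305],(800,600)[:2] if 0 else (400,320),interpolation=cv2.INTER_CUBIC)
b=cv2.resize(t[170:250,300:400],(400,320),interpolation=cv2.INTER_CUBIC)
c=cv2.resize(s[135:205,300:400],(400,280),interpolation=cv2.INTER_CUBIC)
e=cv2.resize(s[195:265,295:395],(400,280),interpolation=cv2.INTER_CUBIC)
cv2.imwrite("pics/crop1.png",np.vstack([np.hstack([a,b]),np.hstack([c,e])]))
E
```

```text
(no output)
```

View pics/crop1.png

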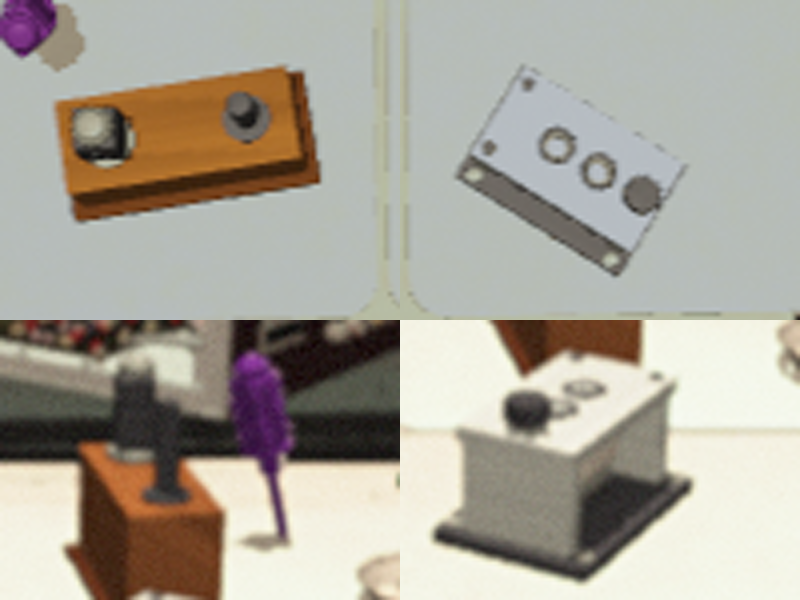

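Upper left of the crop: the tool at top-view (231,204) has a square grip and a bright domed cap, so it is the punch. The tool at (266,199) is slim and round with no cap, so it is the drift. The purple one at (211,175) is not meant. On the jig, the dark solid thumbscrew is at (360,218), so the hole to use is (349.5,212.8), not (339,206).

```bash
cat > h.py <<'E'
import numpy as np,cv2
from scipy.spatial.transform import Rotation as Rn
def ray(f,px):
    d=np.linalg.inv(f["mtx"])@np.array([px[0],px[1],1.]);return -f["R"].T@f["t"],f["R"].T@d
def onz(f,px,z):
    c,d=ray(f,px);return c+d*(z-c[2])/d[2]
def tri(rs):
    A=0;b=0
    for c,d in rs:
        d=d/np.linalg.norm(d);P=np.eye(3)-np.outer(d,d);A=A+P;b=b+P@c
    return np.linalg.solve(A,b)
def wrist(optics,telemetry):
    s=telemetry.sense();f=optics.grab_frame("wrist")
    M=np.array(f["mount"]);Rt=Rn.from_euler("xyz",s["tcp_rot"]).as_matrix()
    Rcw=Rt@M[:3,:3];p=s["eef_pos"]+Rt@M[:3,3]
    f["R"]=Rcw.T;f["t"]=-Rcw.T@p;return s,f
E
python3 - <<'E'
import pickle;from h import *
d=pickle.load(open("f0.pkl","rb"));t=d["top"];s=d["side"]
np.set_printoptions(precision=1,suppress=True)
g=[(57,101),(288,68),(307,163),(72,193)]
for z in(70,76):
    c=np.array([onz(t,(205+x/4,170+y/4),z) for x,y in g]);print(z,c,np.linalg.norm(np.roll(c,-1,0)-c,axis=1),c.mean(0))
    e=c[0]-c[1]+c[3]-c[2];print(np.arctan2(e[1],e[0]))
for n,p in dict(screw=(360.25,218.5),h1=(349.5,212.75),h2=(339.25,206.25)).items(): print(n,onz(t,p,76 if n=="screw" else 60))
print("cap",tri([ray(t,(205+90/4,170+122/4)),ray(s,(300+137/4,135+(362-320)/4))]))
print("collar drift",onz(t,(205+246/4,170+118/4),78))
from rig import optics,telemetry
q,f=wrist(optics,telemetry);print(f["mount"],f["mtx"])
E
```

```text
70 [[560.9 353.8  70. ]
 [578.4 222.4  70. ]
 [523.4 212.   70. ]
 [508.1 344.8  70. ]] [132.5  56.  133.7  53.6] [542.7 283.2  70. ]
1.6942399888806456
76 [[560.  352.7  76. ]
 [577.3 222.1  76. ]
 [522.7 211.7  76. ]
 [507.4 343.8  76. ]] [131.8  55.6 133.   53.3] [541.8 282.6  76. ]
1.6942399888806454
screw [502.5  34.1  76. ]
h1 [518.   56.7  60. ]
h2 [533.4  80.   60. ]
cap [539.6 326.3 125.3]
collar drift [548.5 245.9  78. ]
[[  -0.    -1.    -0.3   69.6]
 [   1.     0.    -0.     0.4]
 [   0.    -0.3    1.  -143. ]
 [   0.     0.     0.     1. ]] [[297.1   0.  324. ]
 [  0.  297.1 197.6]
 [  0.    0.    1. ]]
```

Call:
play_rows(dp=[[0.6,-0.77,-0.02],[1.2,-1.54,-0.04],[1.8,-2.31,-0.06],[2.4,-3.08,-0.08],[3.0,-3.85,-0.1]], rot=[[0,0,0],[0,0,0],[0,0,0],[0,0,0],[0,0,0]])

```text
clock: 0.57
eef_pos: [250.5, -414.7, 235.0]
tcp_rot: [-3.141, -0.0, 0.291]
contact_force: [-0.1, 0.1, -0.4]
opening: 0.996
grasp_force: 0.0
```

Call:
play_rows(dp=[[0.6,-0.77,-0.02],[1.2,-1.54,-0.04],[1.8,-2.31,-0.06],[2.4,-3.08,-0.08],[3.0,-3.85,-0.1]], rot=[[0,0,0],[0,0,0],[0,0,0],[0,0,0],[0,0,0]])

```text
clock: 0.98
eef_pos: [321.1, -232.8, 239.3]
tcp_rot: [3.141, -0.0, 0.291]
contact_force: [1.2, -0.5, -0.3]
opening: 1.004
grasp_force: 0.0
```

Call:
play_rows(dp=[[0.6,-0.77,-0.02],[1.2,-1.54,-0.04],[1.8,-2.31,-0.06],[2.4,-3.08,-0.08],[3.0,-3.85,-0.1]], rot=[[0,0,0],[0,0,0],[0,0,0],[0,0,0],[0,0,0]])

```text
clock: 1.4
eef_pos: [391.8, -50.6, 243.5]
tcp_rot: [3.141, -0.0, 0.292]
contact_force: [0.7, -0.7, -0.6]
opening: 1.002
grasp_force: 0.0
```

Call:
play_rows(dp=[[0.6,-0.77,-0.02],[1.2,-1.54,-0.04],[1.8,-2.31,-0.06],[2.4,-3.08,-0.08],[3.0,-3.85,-0.1]], rot=[[0,0,0],[0,0,0],[0,0,0],[0,0,0],[0,0,0]])

```text
clock: 1.82
eef_pos: [462.4, 131.6, 247.3]
tcp_rot: [3.141, -0.0, 0.292]
contact_force: [1.5, 0.1, -0.2]
opening: 1.002
grasp_force: 0.0
```

Call:
play_rows(dp=[[0.6,-0.77,-0.02],[1.2,-1.54,-0.04],[1.8,-2.31,-0.06],[2.4,-3.08,-0.08],[2.4,-3.08,-0.08]], rot=[[0,0,0],[0,0,0],[0,0,0],[0,0,0],[0,0,0]])

```text
clock: 2.23
eef_pos: [520.8, 280.9, 250.3]
tcp_rot: [-3.139, -0.003, 0.294]
contact_force: [-0.3, -0.3, -0.3]
opening: 1.004
grasp_force: 0.0
```

```bash
python3 - <<'E'
from rig import telemetry, optics
from h import *;import pickle
s,f=wrist(optics,telemetry);pickle.dump((s,f),open("w1.pkl","wb"))
print(s["eef_pos"],s["tcp_rot"],-f["R"].T@f["t"])
cv2.imwrite("pics/w1.png",f["color"][...,::-1])
E
```

```text
[520.83360061 280.90018224 250.30739091] [-3.13942317e+00 -2.55756513e-03  2.94447356e-01] [587.30302764 300.35500248 393.51492783]
```

View pics/w1.png

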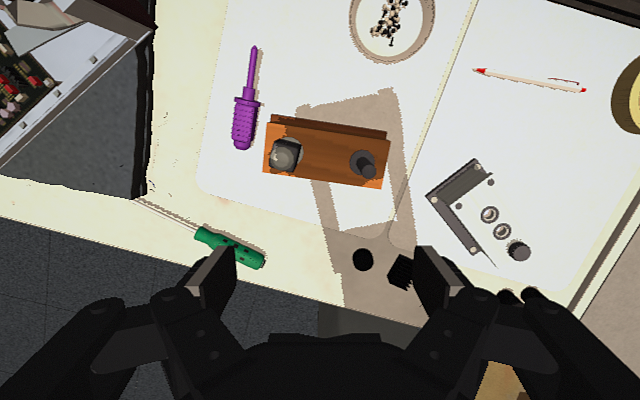

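The wrist view shows the stand around (327,152): the square punch with its cap is at (283,154) and the drift at (363,163). The jig has its thumbscrew at (519,250), the hole to use at (502,231) and the other hole at (490,214). I'll enlarge both.

```bash
python3 - <<'E'
from h import *;import pickle
s,f=pickle.load(open("w1.pkl","rb"));im=f["color"][...,::-1]
a=cv2.resize(im[120:195,258:308],(400,600),interpolation=cv2.INTER_CUBIC)
b=cv2.resize(im[200:275,475:525],(400,600),interpolation=cv2.INTER_CUBIC)
cv2.imwrite("pics/crop2.png",np.hstack([a,b]))
E
```

```text
(no output)
```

View pics/crop2.png

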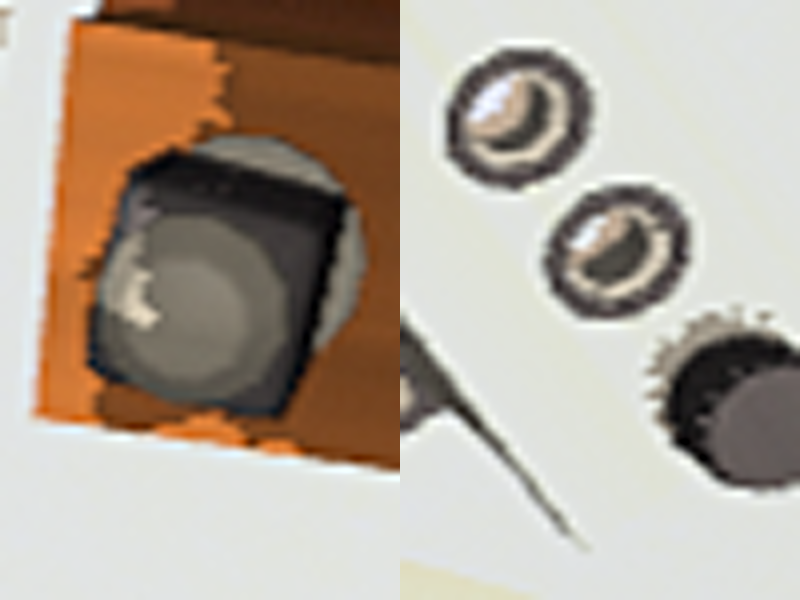

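```bash
python3 - <<'E'
from h import *;import pickle
np.set_printoptions(precision=1,suppress=True)
d=pickle.load(open("f0.pkl","rb"));t=d["top"]
s,f=pickle.load(open("w1.pkl","rb"))
P=lambda x,y,z:onz(f,(258+x/8,120+y/8),z)
J=lambda x,y,z:onz(f,(475+(x-400)/8,200+y/8),z)
for z in (70,76):
  print("cap base",P(195,308,z+53),"dome",P(200,300,z+61),"collar",P(265,245,z+2))
a,b=P(95,370,120),P(285,415,120);print(a,b,np.linalg.norm(a-b),np.degrees(np.arctan2(*(a-b)[1::-1])))
c=P(130,180,120);print(c,np.linalg.norm(a-c),np.degrees(np.arctan2(*(c-a)[1::-1])))
h1,h2=J(618,252,60),J(519,117,60);print(h1,h2,np.linalg.norm(h1-h2))
v=h1-h2;print("jig y",np.degrees(np.arctan2(v[1],v[0])))
# stand left edge at top: corners
for z in(70,76):print(P(78,20,z),P(37,415,z),np.linalg.norm(P(78,20,z)-P(37,415,z)))
E
```

```text
cap base [538.5 326.1 123. ] dome [540.9 325.  131. ] collar [540.2 324.1  72. ]
cap base [539.6 325.5 129. ] dome [542.  324.5 137. ] collar [541.1 323.6  78. ]
[527.6 335.7 120. ] [528.9 313.1 120. ] 22.562441640326043 93.3073540137212
[549.9 337.1 120. ] 22.375805361350874 3.7967972676210286
[518.8  56.6  60. ] [534.1  80.1  60. ] 28.050283126293586
jig y -122.92432310058747
[561.3 355.6  70. ] [508.2 348.3  70. ] 53.582841540333504
[561.8 354.6  76. ] [509.7 347.4  76. ] 52.589078898828966
```

Call:
play_rows(dp=[[0.26,-0.31,0.6],[0.52,-0.62,1.2],[0.77,-0.92,1.8],[0.77,-0.92,2.0],[0.77,-0.92,2.0]], rot=[[0,0,0.8],[0,0,1.6],[0,0,2.2],[0,0,2.2],[0,0,2.2]])

```text
clock: 2.7
eef_pos: [536.0, 317.8, 167.8]
tcp_rot: [3.139, 0.005, 0.063]
contact_force: [-0.9, -0.2, 0.2]
opening: 0.997
grasp_force: 0.0
```

```bash
python3 - <<'E'
from rig import telemetry, optics
from h import *;import pickle
s,f=wrist(optics,telemetry);pickle.dump((s,f),open("w2.pkl","wb"))
print(s["eef_pos"],s["tcp_rot"])
p=[f["mtx"]@(f["R"]@np.array([539.5,325,z])+f["t"]) for z in(70,132)]
print([q[:2]/q[2] for q in p])
u,v=(p[1][:2]/p[1][2]).astype(int)
u=max(u,60);v=max(min(v,340),60)
np.save("uv.npy",(u,v))
cv2.imwrite("pics/w2.png",cv2.resize(f["color"][v-60:v+60,u-60:u+60,::-1],(600,600),interpolation=cv2.INTER_CUBIC));print(u,v)
E
```

```text
[535.97803179 317.81352955 167.80966489] [3.13895912 0.00468178 0.06333182]
[array([315.26425622, 193.7603727 ]), array([312.71222597, 219.56918409])]
312 219
```

View pics/w2.png

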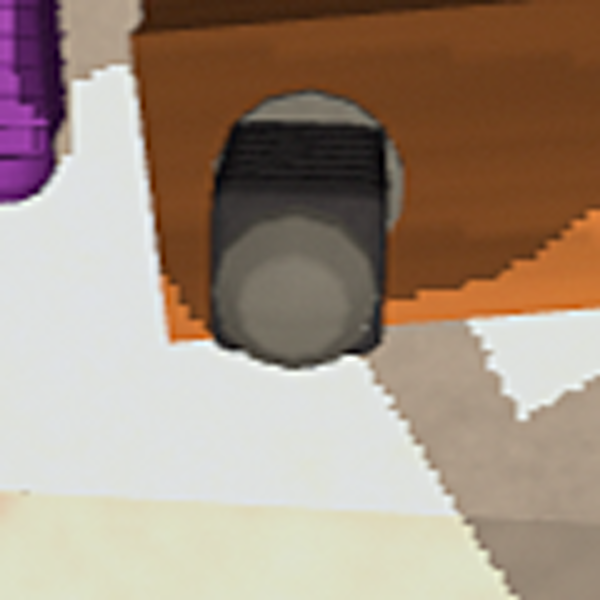

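```bash
python3 - <<'E'
from h import *;import pickle
np.set_printoptions(precision=1,suppress=True)
d=pickle.load(open("f0.pkl","rb"));t=d["top"];s=d["side"]
_,f1=pickle.load(open("w1.pkl","rb"));_,f=pickle.load(open("w2.pkl","rb"))
print("tip",onz(s,(370.5,190),0),onz(f1,(254,45),0))
print("handle",tri([ray(t,(211,175)),ray(f1,(242,125))]),"end",tri([ray(s,(363,146)),ray(f1,(242,146))]),tri([ray(f,(255,199)),ray(f1,(242,148))]))
C=lambda x,y,z:onz(f,(252+x/5,159+y/5),z)
print("cap",C(298,290,123),C(296,303,131),"collar",C(310,183,73))
a,b=C(235,123,72+3),C(384,128,75);print("edge ang",np.degrees(np.arctan2(*(a-b)[1::-1])))
E
```

```text
tip [637.5 373.   -0. ] [638.8 405.2   0. ]
handle [571.1 337.7 248.1] end [574.9 354.  127. ] [520.7 383.7  34.7]
cap [537.9 326.  123. ] [539. 326. 131.] collar [538.7 325.9  73. ]
edge ang 91.6229573488069
```

```bash
python3 - <<'E'
from h import *;import pickle
np.set_printoptions(precision=1,suppress=True)
d=pickle.load(open("f0.pkl","rb"));t=d["top"];s=d["side"]
_,f1=pickle.load(open("w1.pkl","rb"));_,f=pickle.load(open("w2.pkl","rb"))
pr=lambda f,X:(lambda q:q[:2]/q[2])(f["mtx"]@(f["R"]@np.array(X)+f["t"]))
for F in (t,s,f1,f):
  m=F["color"].astype(int);k=(m[...,0]>m[...,1]+40)&(m[...,2]>m[...,1]+40)&(np.arange(640)<400)
  v,u=np.nonzero(k);i,j=v.argmin(),v.argmax();print(u.min(),u.max(),v.min(),v.max(),(u[i],v[i]),(u[j],v[j]))
T=tri([ray(t,(212,172)),ray(s,(364,148))]);print("top",T,pr(f1,T))
B=tri([ray(s,(370,189)),ray(f1,(254,46))]);print("tip",B,pr(t,B),pr(s,B))
E
```

```text
204 218 167 183 (np.int64(211), np.int64(167)) (np.int64(210), np.int64(183))
358 372 143 172 (np.int64(361), np.int64(143)) (np.int64(367), np.int64(172))
231 259 45 149 (np.int64(254), np.int64(45)) (np.int64(240), np.int64(149))
232 262 72 199 (np.int64(240), np.int64(72)) (np.int64(251), np.int64(199))
top [610.4 363.1 109.6] [264.6  66.4]
tip [640.4 407.3  -9.5] [203.3 168.7] [369.4 189. ]
```

```bash
python3 - <<'E'
from h import *;from rig import optics,telemetry
np.set_printoptions(precision=1,suppress=True)
import pickle
_,f=pickle.load(open("w2.pkl","rb"));_,f1=pickle.load(open("w1.pkl","rb"))
t=optics.grab_frame("top");s=optics.grab_frame("side")
for F in (t,s):
  m=F["color"].astype(int);k=(m[...,0]>m[...,1]+40)&(m[...,2]>m[...,1]+40)&(np.arange(640)<400)
  v,u=np.nonzero(k);print(len(u),u.min(),u.max(),v.min(),v.max()) if len(u) else print("hidden")
print([tri([ray(f,p),ray(f1,q)]) for p,q in [((251,199),(240,149)),((240,72),(254,45))]])
print(telemetry.sense()["eef_pos"])
E
```

```text
106 202 212 205 218
20 355 366 178 180
[array([515.9, 390.2,  19.4]), array([634. , 395.6,  36.1])]
[537.9 318.5 171.7]
```

The purple lookalike has toppled on its own and now lies low, clear of the fingers. I'm going down on the punch.

Call:
play_rows(dp=[[0.05,-0.155,0.4],[0.05,-0.155,0.9],[0.05,-0.155,1.5],[0.05,-0.155,2.0],[0.05,-0.155,2.24]], rot=[[0,0,0],[0,0,0],[0,0,0],[0,0,0],[0,0,0]])

```text
clock: 3.27
eef_pos: [538.9, 324.5, 80.3]
tcp_rot: [3.141, 0.001, 0.062]
contact_force: [-0.6, -0.6, 0.2]
opening: 1.001
grasp_force: 0.0
```

Call:
play_rows(dp=[[0,0,0],[0,0,0],[0,0,0],[0,0,0]], rot=[[0,0,0],[0,0,0],[0,0,0],[0,0,0]])

```text
clock: 3.6
eef_pos: [540.3, 326.0, 82.7]
tcp_rot: [-3.14, -0.002, 0.061]
contact_force: [-0.6, -0.3, -0.0]
opening: 1.003
grasp_force: 0.0
```

Call:
play_rows(dp=[[0,0,0],[0,0,0],[0,0,0],[0,0,0],[0,0,0]], rot=[[0,0,0],[0,0,0],[0,0,0],[0,0,0],[0,0,0]], fingers=0.0, grip_force=70)

```text
clock: 4.02
eef_pos: [539.3, 325.6, 81.0]
tcp_rot: [-3.142, -0.0, 0.061]
contact_force: [-0.2, 0.3, 0.5]
opening: 0.301
grasp_force: 0.1
```

Call:
play_rows(dp=[[0,0,0],[0,0,0],[0,0,0],[0,0,0],[0,0,0]], rot=[[0,0,0],[0,0,0],[0,0,0],[0,0,0],[0,0,0]])

```text
clock: 4.43
eef_pos: [539.5, 325.6, 81.1]
tcp_rot: [-3.141, -0.0, 0.061]
contact_force: [-0.4, -0.6, 4.1]
opening: 0.276
grasp_force: 68.9
```

Call:
play_rows(dp=[[0,0,0],[0,0,0],[0,0,0],[0,0,0],[0,0,0]], rot=[[0,0,0],[0,0,0],[0,0,0],[0,0,0],[0,0,0]])

```text
clock: 4.85
eef_pos: [539.5, 325.6, 81.1]
tcp_rot: [-3.141, -0.0, 0.061]
contact_force: [-0.5, -0.1, 5.1]
opening: 0.275
grasp_force: 69.0
```

Call:
play_rows(dp=[[0,0,-0.2],[0,0,-0.6],[0,0,-1.1],[0,0,-1.6],[0,0,-2.1]], rot=[[0,0,0],[0,0,0],[0,0,0],[0,0,0],[0,0,0]])

```text
clock: 5.27
eef_pos: [538.7, 325.0, 165.3]
tcp_rot: [3.141, 0.001, 0.061]
contact_force: [-0.5, 0.2, -1.9]
opening: 0.272
grasp_force: 69.5
```

Call:
play_rows(dp=[[0,0,-0.5],[0,0,-1.0],[0,0,-1.0],[0,0,-1.0]], rot=[[0,0,0],[0,0,0],[0,0,0],[0,0,0]])

```text
clock: 5.6
eef_pos: [539.6, 325.6, 205.4]
tcp_rot: [-3.141, -0.001, 0.061]
contact_force: [-0.4, -1.0, -3.5]
opening: 0.27
grasp_force: 69.6
```

Call:
play_rows(dp=[[-0.1,0.6,0],[-0.22,1.5,0],[-0.34,2.4,0],[-0.46,3.3,0],[-0.58,4.2,0]], rot=[[0,0,0],[0,0,0],[0,0,0],[0,0,0],[0,0,0]])

```text
clock: 6.02
eef_pos: [524.8, 154.6, 202.8]
tcp_rot: [3.141, 0.003, 0.062]
contact_force: [0.9, -0.7, -1.9]
opening: 0.273
grasp_force: 69.6
```

Call:
play_rows(dp=[[-0.12,0.9,0],[-0.24,1.8,0],[-0.33,2.3,0.2],[-0.35,2.48,0.8],[-0.35,2.48,1.3]], rot=[[0,0,0],[0,0,0],[0,0,0],[0,0,0],[0,0,0]])

```text
clock: 6.43
eef_pos: [517.4, 54.3, 151.0]
tcp_rot: [3.141, 0.001, 0.059]
contact_force: [1.1, 1.1, -3.7]
opening: 0.277
grasp_force: 69.7
```

Call:
play_rows(dp=[[0,0,0],[0,0,0],[0,0,0],[0,0,0]], rot=[[0,0,0],[0,0,0],[0,0,0],[0,0,0]])

```text
clock: 6.77
eef_pos: [519.2, 57.0, 153.7]
tcp_rot: [-3.142, -0.001, 0.062]
contact_force: [-0.1, 0.4, -2.3]
opening: 0.275
grasp_force: 69.5
```

```bash
python3 - <<'E'
from rig import telemetry, optics
from h import *;import pickle
np.set_printoptions(precision=1,suppress=True)
s,f=wrist(optics,telemetry);d={n:optics.grab_frame(n) for n in("side","top")};pickle.dump((s,f,d),open("w3.pkl","wb"))
print(s["eef_pos"],s["contact_force"],s["wrist_torque"])
im=f["color"][...,::-1]
p=f["mtx"]@(f["R"]@np.array([518.4,56.6,60])+f["t"]);u,v=(p[:2]/p[2]).astype(int);print(p[:2]/p[2])
u0,v0=min(max(u-50,0),540),min(max(v-75,0),250);print(u0,v0)
a=cv2.resize(im[v0:v0+150,u0:u0+100],(400,600),interpolation=cv2.INTER_CUBIC)
sd=d["side"];p=sd["mtx"]@(sd["R"]@np.array([518.4,56.6,80])+sd["t"]);u,v=(p[:2]/p[2]).astype(int)
b=cv2.resize(sd["color"][v-60:v+60,u-40:u+40,::-1],(400,600),interpolation=cv2.INTER_CUBIC);print(u-40,v-60)
cv2.imwrite("pics/w3.png",np.hstack([a,b]))
E
```

```text
[519.2  57.  153.7] [-0.1  0.4 -2.3] [0. 0. 0.]
[324.3 201.3]
274 126
294 146
```

View pics/w3.png

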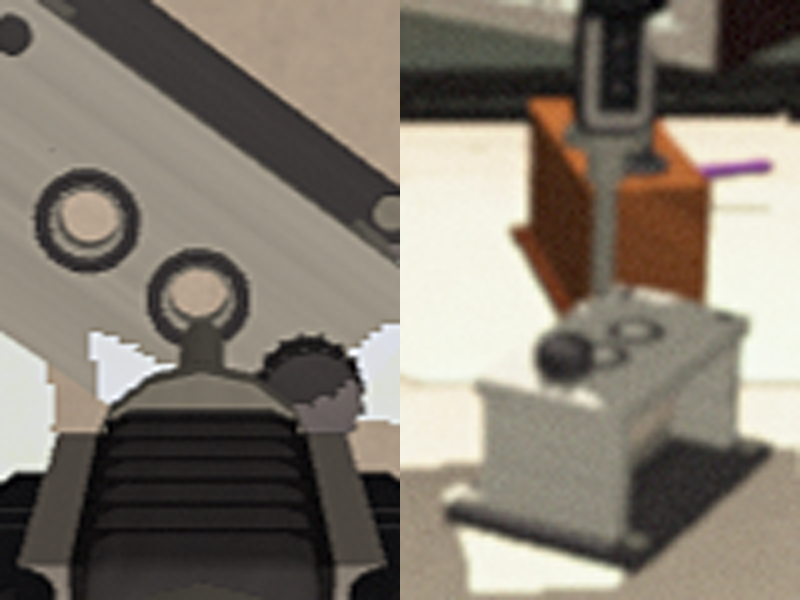

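Left panel: the rod end is at crop (203,322) in front of the target hole centred at (197,298), with the thumbscrew at (315,385). Right panel: the rod is above the plate, just beyond the thumbscrew.

```bash
python3 - <<'E'
from h import *;import pickle
np.set_printoptions(precision=1,suppress=True)
s,f,d=pickle.load(open("w3.pkl","rb"))
P=lambda x,y,z:onz(f,(274+x/4,126+y/4),z)
h1,h2=P(197,298,60),P(86,220,60);print("hole",h1,h2,np.linalg.norm(h1-h2))
z=s["eef_pos"][2]-71
for y in (318,322,330): print("tip",P(203,y,z))
print("rod centreline mid", P(203,345,z+8))
pr=lambda f,X:(lambda q:q[:2]/q[2])(f["mtx"]@(f["R"]@np.array(X)+f["t"]))
q=pr(f,[519.2,57,z]);print("expected tip crop",(q-[274,126])*4)
sd=d["side"];q=pr(sd,[519.2,57,z]);print("expected side crop",(q-[294,146])*5+[400,0])
q=pr(sd,[518.4,56.6,60]);print("exp hole side crop",(q-[294,146])*5+[400,0])
E
```

```text
hole [519.   57.5  60. ] [534.2  81.1  60. ] 28.04132006043491
tip [521.8  56.4  82.7]
tip [521.   56.4  82.7]
tip [519.5  56.3  82.7]
rod centreline mid [519.2  56.3  90.7]
expected tip crop [199.2 331.1]
expected side crop [603.  296.2]
exp hole side crop [599.  354.2]
```

Call:
play_rows(dp=[[-0.02,-0.025,0.1],[-0.02,-0.025,0.25],[-0.02,-0.025,0.4],[-0.02,-0.025,0.4]], rot=[[0,0,0],[0,0,0],[0,0,0],[0,0,0]])

```text
clock: 7.25
eef_pos: [516.8, 57.4, 135.4]
tcp_rot: [3.142, 0.002, 0.062]
contact_force: [-1.2, 0.0, -2.9]
opening: 0.275
grasp_force: 69.5
```

Call:
play_rows(dp=[[0,0,0.05],[0,0,0.1],[0,0,0.15],[0,0,0.15]], rot=[[0,0,0],[0,0,0],[0,0,0],[0,0,0]])

```text
clock: 7.58
eef_pos: [517.6, 57.4, 130.5]
tcp_rot: [3.142, 0.0, 0.061]
contact_force: [0.2, 0.2, -2.3]
opening: 0.273
grasp_force: 69.5
```

Call:
play_rows(dp=[[0,0,0.025],[0,0,0.05],[0,0,0.05],[0,0,0.05]], rot=[[0,0,0],[0,0,0],[0,0,0],[0,0,0]])

```text
clock: 7.92
eef_pos: [517.8, 57.5, 128.9]
tcp_rot: [3.142, -0.0, 0.061]
contact_force: [0.3, 0.5, -1.3]
opening: 0.273
grasp_force: 69.5
```

Call:
play_rows(dp=[[0,0,0.025],[0,0,0.05],[0,0,0.05],[0,0,0.05]], rot=[[0,0,0],[0,0,0],[0,0,0],[0,0,0]])

```text
clock: 8.25
eef_pos: [517.7, 57.5, 126.8]
tcp_rot: [-3.142, 0.0, 0.061]
contact_force: [0.1, 0.4, -3.1]
opening: 0.274
grasp_force: 69.5
```

Call:
play_rows(dp=[[0,0,0.025],[0,0,0.05],[0,0,0.05],[0,0,0.05]], rot=[[0,0,0],[0,0,0],[0,0,0],[0,0,0]])

```text
clock: 8.58
eef_pos: [517.7, 57.5, 124.8]
tcp_rot: [3.142, 0.0, 0.061]
contact_force: [0.1, -0.5, -1.8]
opening: 0.268
grasp_force: 69.5
```

Call:
play_rows(dp=[[0,0,0.025],[0,0,0.05],[0,0,0.05],[0,0,0.05]], rot=[[0,0,0],[0,0,0],[0,0,0],[0,0,0]])

```text
clock: 8.92
eef_pos: [517.7, 57.4, 122.8]
tcp_rot: [3.142, 0.0, 0.061]
contact_force: [-0.1, 0.6, -2.7]
opening: 0.275
grasp_force: 69.5
```

Call:
play_rows(dp=[[0,0,0.025],[0,0,0.05],[0,0,0.05],[0,0,0.05]], rot=[[0,0,0],[0,0,0],[0,0,0],[0,0,0]])

```text
clock: 9.25
eef_pos: [517.7, 57.4, 120.8]
tcp_rot: [-3.142, 0.0, 0.061]
contact_force: [0.9, 0.0, -1.6]
opening: 0.27
grasp_force: 69.5
```

Call:
play_rows(dp=[[0,0,0.025],[0,0,0.05],[0,0,0.05],[0,0,0.05]], rot=[[0,0,0],[0,0,0],[0,0,0],[0,0,0]])

```text
clock: 9.58
eef_pos: [517.7, 57.4, 118.8]
tcp_rot: [-3.142, 0.0, 0.061]
contact_force: [-0.0, -0.1, -3.4]
opening: 0.275
grasp_force: 69.5
```

Call:
play_rows(dp=[[0,0,0.025],[0,0,0.05],[0,0,0.05],[0,0,0.05]], rot=[[0,0,0],[0,0,0],[0,0,0],[0,0,0]])

```text
clock: 9.92
eef_pos: [517.9, 57.5, 117.1]
tcp_rot: [-3.142, -0.0, 0.062]
contact_force: [-0.4, 0.6, 0.1]
opening: 0.272
grasp_force: 69.7
```

Call:
play_rows(dp=[[0,0,0.025],[0,0,0.05],[0,0,0.05],[0,0,0.05]], rot=[[0,0,0],[0,0,0],[0,0,0],[0,0,0]])

```text
clock: 10.25
eef_pos: [517.9, 57.5, 115.1]
tcp_rot: [-3.142, -0.0, 0.061]
contact_force: [-0.3, 0.5, 3.6]
opening: 0.274
grasp_force: 70.1
```

Call:
play_rows(dp=[[0,0,0.025],[0,0,0.05],[0,0,0.05],[0,0,0.05]], rot=[[0,0,0],[0,0,0],[0,0,0],[0,0,0]])

```text
clock: 10.58
eef_pos: [518.1, 57.5, 113.4]
tcp_rot: [-3.142, -0.001, 0.061]
contact_force: [-1.6, -0.3, 8.1]
opening: 0.273
grasp_force: 71.1
```

Call:
play_rows(dp=[[0,0,0.025],[0,0,0.025],[0,0,0.025]], rot=[[0,0,0],[0,0,0],[0,0,0]])

```text
clock: 10.83
eef_pos: [518.2, 57.5, 112.5]
tcp_rot: [-3.142, -0.001, 0.061]
contact_force: [-2.2, 0.5, 10.8]
opening: 0.27
grasp_force: 71.3
```

Call:
play_rows(dp=[[0,0,0.025],[0,0,0.025],[0,0,0.025]], rot=[[0,0,0],[0,0,0],[0,0,0]])

```text
clock: 11.08
eef_pos: [518.1, 57.5, 111.5]
tcp_rot: [-3.142, -0.001, 0.061]
contact_force: [-2.3, -1.0, 8.7]
opening: 0.272
grasp_force: 71.1
```

Call:
play_rows(dp=[[0,0,0.025],[0,0,0.025],[0,0,0.025]], rot=[[0,0,0],[0,0,0],[0,0,0]])

```text
clock: 11.33
eef_pos: [518.1, 57.5, 110.3]
tcp_rot: [-3.142, -0.001, 0.061]
contact_force: [-2.8, -0.7, 7.8]
opening: 0.276
grasp_force: 71.0
```

Call:
play_rows(dp=[[0,0,0.015],[0,0,0.015],[0,0,0.015]], rot=[[0,0,0],[0,0,0],[0,0,0]])

```text
clock: 11.58
eef_pos: [517.9, 57.5, 109.4]
tcp_rot: [-3.142, -0.0, 0.061]
contact_force: [-0.5, -0.5, 3.0]
opening: 0.274
grasp_force: 70.4
```

Call:
play_rows(dp=[[0,0,0.015],[0,0,0.015],[0,0,0.015]], rot=[[0,0,0],[0,0,0],[0,0,0]])

```text
clock: 11.83
eef_pos: [517.8, 57.5, 108.6]
tcp_rot: [-3.142, -0.0, 0.061]
contact_force: [0.5, -0.3, 2.2]
opening: 0.274
grasp_force: 70.2
```

The push peaked at about 13 N net, then fell to about 4.6 N after roughly 8 mm of travel, so the spring has tripped. I'm lifting out and carrying the punch back to the stand.

Call:
play_rows(dp=[[0,0,-0.2],[0,0,-0.6],[0,0,-1.2],[0,0,-1.8],[0,0,-2.4]], rot=[[0,0,0],[0,0,0],[0,0,0],[0,0,0],[0,0,0]])

```text
clock: 12.25
eef_pos: [516.9, 57.4, 205.5]
tcp_rot: [3.141, 0.002, 0.061]
contact_force: [-0.2, -0.6, -2.1]
opening: 0.27
grasp_force: 69.6
```

Call:
play_rows(dp=[[0.1,-0.6,0],[0.22,-1.5,0],[0.34,-2.4,0],[0.46,-3.3,0],[0.6,-4.2,0]], rot=[[0,0,0],[0,0,0],[0,0,0],[0,0,0],[0,0,0]])

```text
clock: 12.67
eef_pos: [530.6, 227.9, 204.8]
tcp_rot: [3.141, 0.001, 0.061]
contact_force: [1.4, 0.1, -2.1]
opening: 0.27
grasp_force: 70.0
```

Call:
play_rows(dp=[[0.12,-0.9,0],[0.24,-1.8,0],[0.35,-2.455,0],[0.35,-2.455,0],[0.35,-2.455,0]], rot=[[0,0,0],[0,0,0],[0,0,0],[0,0,0],[0,0,0]])

```text
clock: 13.08
eef_pos: [538.6, 326.5, 204.2]
tcp_rot: [3.141, 0.001, 0.064]
contact_force: [-0.6, -0.2, -3.2]
opening: 0.274
grasp_force: 69.8
```

Call:
play_rows(dp=[[0,0,0.2],[0,0,0.6],[0,0,0.9],[0,0,1.1],[0,0,1.1]], rot=[[0,0,0],[0,0,0],[0,0,0],[0,0,0],[0,0,0]])

```text
clock: 13.5
eef_pos: [538.1, 323.8, 158.2]
tcp_rot: [3.14, 0.004, 0.06]
contact_force: [-0.9, -0.0, -2.9]
opening: 0.276
grasp_force: 69.8
```

```bash
python3 - <<'E'
from rig import telemetry, optics
from h import *
np.set_printoptions(precision=2,suppress=True)
s,f=wrist(optics,telemetry);print(s["eef_pos"],s["tcp_rot"],s["contact_force"])
cv2.imwrite("pics/w4.png",cv2.resize(f["color"][100:260,220:430,::-1],(787,600),interpolation=cv2.INTER_CUBIC))
E
```

```text
[538.09 323.79 158.25] [3.14 0.   0.06] [-0.95 -0.01 -2.9 ]
```

View pics/w4.png

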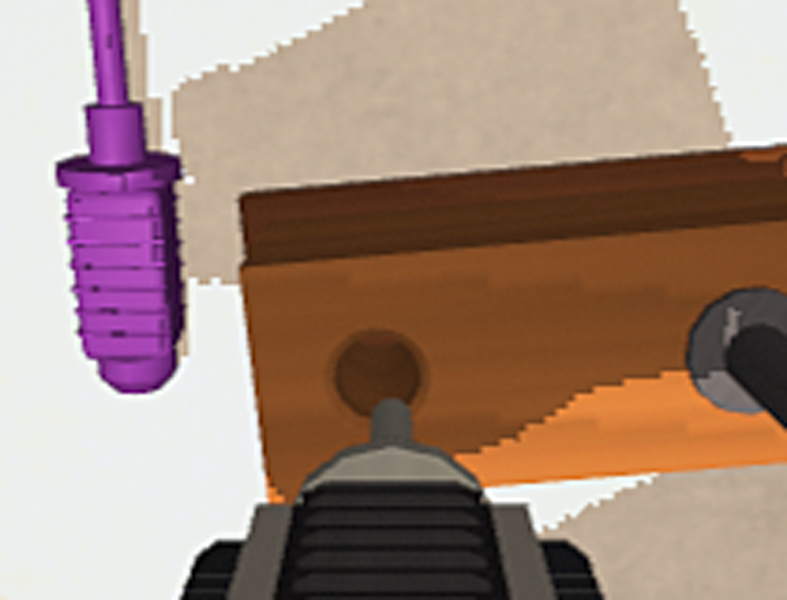

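The empty stand hole is at (380,372) with the rod tip at (391,400) above it. The arm was still settling about 2 mm short, and the drift is undisturbed on the right. I'm inserting.

Call:
play_rows(dp=[[0,0,0],[0,0,0.3],[0,0,0.7],[0,0,1.1],[0,0,1.4]], rot=[[0,0,0],[0,0,0],[0,0,0],[0,0,0],[0,0,0]])

```text
clock: 13.97
eef_pos: [539.1, 325.3, 103.5]
tcp_rot: [3.141, 0.0, 0.061]
contact_force: [0.5, -0.9, -2.1]
opening: 0.27
grasp_force: 69.8
```

Call:
play_rows(dp=[[0,0,0],[0,0,0],[0,0,0.1],[0,0,0.2],[0,0,0.2]], rot=[[0,0,0],[0,0,0],[0,0,0],[0,0,0],[0,0,0]])

```text
clock: 14.38
eef_pos: [539.4, 325.5, 96.6]
tcp_rot: [-3.142, -0.0, 0.061]
contact_force: [-1.1, 0.1, -3.1]
opening: 0.27
grasp_force: 69.8
```

Call:
play_rows(dp=[[0,0,0.1],[0,0,0.2],[0,0,0.25],[0,0,0.25],[0,0,0.25]], rot=[[0,0,0],[0,0,0],[0,0,0],[0,0,0],[0,0,0]])

```text
clock: 14.8
eef_pos: [539.2, 325.4, 86.5]
tcp_rot: [3.141, 0.0, 0.061]
contact_force: [1.0, -0.6, -2.5]
opening: 0.271
grasp_force: 69.8
```

Nose is in. I'm lowering the last 5 mm slowly.

Call:
play_rows(dp=[[0,0,0.05],[0,0,0.1],[0,0,0.1],[0,0,0.1]], rot=[[0,0,0],[0,0,0],[0,0,0],[0,0,0]])

```text
clock: 15.13
eef_pos: [539.2, 325.5, 82.5]
tcp_rot: [3.141, 0.0, 0.061]
contact_force: [-0.0, -1.2, -2.1]
opening: 0.273
grasp_force: 69.8
```

Call:
play_rows(dp=[[0,0,0.02],[0,0,0.03],[0,0,0.03],[0,0,0.03]], rot=[[0,0,0],[0,0,0],[0,0,0],[0,0,0]])

```text
clock: 15.47
eef_pos: [539.3, 325.5, 81.5]
tcp_rot: [3.142, 0.0, 0.061]
contact_force: [-0.4, -0.2, -2.9]
opening: 0.276
grasp_force: 69.8
```

Call:
play_rows(dp=[[0,0,0.02],[0,0,0.02],[0,0,0.02]], rot=[[0,0,0],[0,0,0],[0,0,0]])

```text
clock: 15.72
eef_pos: [539.4, 325.5, 81.1]
tcp_rot: [-3.141, -0.0, 0.061]
contact_force: [-1.3, -0.4, 2.8]
opening: 0.269
grasp_force: 70.4
```

Call:
play_rows(dp=[[0,0,0.02],[0,0,0.02],[0,0,0.02]], rot=[[0,0,0],[0,0,0],[0,0,0]])

```text
clock: 15.97
eef_pos: [539.5, 325.6, 81.1]
tcp_rot: [-3.141, -0.0, 0.061]
contact_force: [-3.6, -1.8, 11.5]
opening: 0.269
grasp_force: 71.9
```

Collar is seated on the stand. I'm opening the fingers and then rising straight up.

Call:
play_rows(dp=[[0,0,-0.02],[0,0,-0.02],[0,0,-0.02],[0,0,-0.02],[0,0,-0.02]], rot=[[0,0,0],[0,0,0],[0,0,0],[0,0,0],[0,0,0]], fingers=1.0)

```text
clock: 16.38
eef_pos: [539.3, 325.5, 80.5]
tcp_rot: [3.142, 0.0, 0.061]
contact_force: [0.4, 0.2, 0.0]
opening: 0.957
grasp_force: 0.0
```

Call:
play_rows(dp=[[0,0,0],[0,0,0],[0,0,0],[0,0,0],[0,0,0]], rot=[[0,0,0],[0,0,0],[0,0,0],[0,0,0],[0,0,0]])

```text
clock: 16.8
eef_pos: [539.3, 325.5, 80.7]
tcp_rot: [3.142, 0.0, 0.061]
contact_force: [-0.4, -0.3, -0.1]
opening: 1.0
grasp_force: 0.0
```

Call:
play_rows(dp=[[0,0,-0.3],[0,0,-0.9],[0,0,-1.6],[0,0,-2.2],[0,0,-2.8]], rot=[[0,0,0],[0,0,0],[0,0,0],[0,0,0],[0,0,0]])

```text
clock: 17.22
eef_pos: [539.4, 325.5, 195.0]
tcp_rot: [-3.141, -0.001, 0.061]
contact_force: [0.4, -0.2, 0.1]
opening: 0.999
grasp_force: 0.0
```

Call:
play_rows(dp=[[0,0,-0.3],[0,0,-0.3],[0,0,-0.3],[0,0,-0.3],[0,0,-0.3]], rot=[[0,0,0],[0,0,0],[0,0,0],[0,0,0],[0,0,0]])

```text
clock: 17.63
eef_pos: [538.5, 325.0, 202.9]
tcp_rot: [3.14, 0.002, 0.061]
contact_force: [0.8, 0.6, -0.3]
opening: 1.0
grasp_force: 0.0
```

```bash
python3 - <<'E'
from rig import telemetry, optics
from h import *
np.set_printoptions(precision=2,suppress=True)
s,f=wrist(optics,telemetry);print(s["eef_pos"],s["contact_force"],s["opening"])
cv2.imwrite("pics/w5.png",cv2.resize(f["color"][100:260,220:430,::-1],(787,600),interpolation=cv2.INTER_CUBIC))
E
```

```text
[538.47 324.98 202.92] [ 0.76  0.6  -0.29] 1.0001334871417948
```

View pics/w5.png

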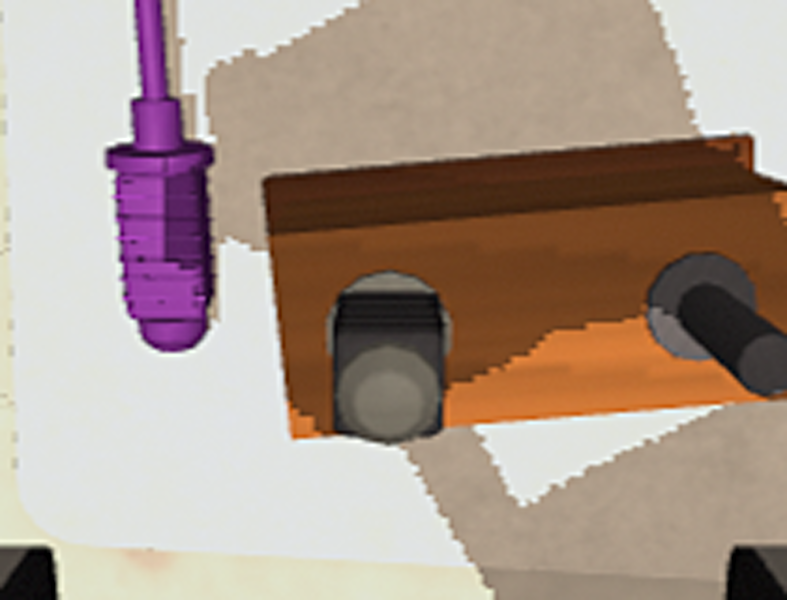

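The punch stands upright in its hole, collar on the stand at (390,335), with the drift undisturbed at (705,305) and the fingers open and clear. I'm handing in.

```bash
python3 -c "
from rig import r
print(r.sign_off())"
```

```text
the job is handed in; nothing more can be done
None
```

The punch tripped in the drill hole next to the thumbscrew and is back seated and released in its stand hole; the job is handed in at about 18 s, but the sign-off gave no verdict.

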